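# Load a fresh cell into the fridge alarm

## Robot

A 7-joint arm with a two-finger parallel gripper is mounted at the origin on the work surface. World frame = base frame: x ahead of the robot, y to its left, z up, the work surface at z = 0. Lengths are in mm, angles in rad, forces in N, time in s.
With the tool pointing down it reaches from about 400 to 875 mm from the base axis. Payload 4.4 kg.
Tool frame: the origin (TCP) lies midway between the tips of the shut fingers; the grasp point (between the pads) lies 19 mm behind it; z points along the fingers, y is the line along which they close (so a half turn about z gives the same grasp; the last joint's range is limited). The gripper opens to 85 mm and grips with 20 to 120 N. Pads are 22 mm wide; open, the fingers measure 114 mm over their backs; the gripper's body (76 mm by 85 mm) begins 54 mm behind the grasp point. The pads swing forward as they close: fully open they stand 13 mm farther back than shut.
Start: joints at [1.166, 0.628, 0.038, 1.517, -0.027, 0.996, -0.02], TCP at [216.059, -613.055, 231.313] pointing down, gripper open.
Joint ranges: [-3.06, 3.06], [-0.37, 2.12], [-1.25, 1.32], [0.18, 2.47], [-1.1, 4.24], [0.23, 1.98], [-2.94, 2.94]. Speed limits (rad/s): [2.57, 2.57, 3.14, 3.14, 3.14, 3.14, 3.14].

## Interface

Orientations are given as [roll, pitch, yaw] about the fixed x, y, z axes, in that order (R = Rz(yaw) Ry(pitch) Rx(roll)).
In Python, from cell import ctrl gives the robot as it stands. The module is installed in compiled form; this text tells all that it offers.
- The arm moves only by the tool step_arm, never from a script. Its argument "commands" is one flat list of numbers, 7 for each row, row after row: the shift along the tool's x, y, z in cm, then the turn, a rotation vector about the tool's x, y, z in rad, then the opening, from 0 (shut) to 1 (fully open). A call has 1 to 10 rows; each row is the pose to reach, as a shift and turn from the pose commanded when the call began, along the tool's axes at that moment; what a row does not reach only later rows make up. A row lasts 1/10 s, in which the tool goes at most 50 mm and 8.59 degrees, less where a joint would pass 70% of its speed; a pose out of reach is approached as far as the arm can. A call with a gripper value outside its range is refused whole. The fingers move at their own pace and stop on an object; the grip force is fixed at half the most. Time passes only in rows, so rows that repeat a pose let the fingers close. It gives the time, the measured TCP pose, the force, the opening and the grip force at its end, in the units of the state.
- ctrl.read_state(): the state, without advancing time (a new reading comes with each control period).
- ctrl.get_image(name): name is "scene" or "top" or "wrist"; returns a dict with "image" (480x640x3 uint8, red, green, blue), "range_z" (480x640 float32, mm along the optical axis (not along the pixel's ray), 0 where there is no reading), "vfov" (degrees; the focal length in pixels is half the picture's height over the tangent of half this angle, whatever the lens; pixels are square), "cx", "cy" (the principal point, pixels), "world_to_cam" (4x4, takes a point from world to camera coordinates). Camera axes: x right, y down, z forward; pixel columns grow to the right and rows downward; lengths in mm; the calibration is good to about 2 mm. A picture is of the moment at which its call begins.
- ctrl.finish_job(): hands the job in; it is judged then, once.
The state is a dict: "clock": time; "qpos": joint angles; "qd": joint speeds; "tau": joint torques, N m; "eef_pos": TCP position; "tool_rot": TCP orientation; "force": force on the tool from outside, world axes, zero at the start; "torque": the same for the moment, N m; "width": finger opening in mm; "gripper_force": force on a finger pad.
Only numpy, scipy, OpenCV 4.12 (cv2) and the standard library are available. Lean on these libraries where they do the work, as an engineer would, in place of code of your own. Each camera call takes 0.05 s, during which the arm holds its last target. There are 200 camera calls.

## Task

Take the green battery cell from the rack and load it into the open bay of the fridge alarm: push its flat end down against the coil spring contact first, then lower its nub end in against the fixed brass contact, so that the cell lies level and fully home, held by the spring, and let go. Be gentle: the spring gives softly, but do not ram it or press hard on the bay or the alarm with cell or gripper, and leave the two spent cells and the other things where they are.

Things in the scene. Friction and masses are not known exactly. Their poses are not given: they have to be found in the camera images.
- fresh_cell: Fresh D-size battery cell, green with a copper band near its nub: diameter 33 mm, 61 mm long, of which a 57 mm body and a nub 10 mm wide, 4 mm long; about 140 g. Origin on its axis at half length; +x to the nub. It lies level in one of the rack's three cradles, nub towards the robot, axis 30 mm above the table, 37 mm clear of the next cell.
- cell_flat (a point): Centre of the fresh cell's flat (minus) end face, 30.5 mm from its origin.
- cell_nub (a point): Tip of the fresh cell's nub (plus end), 30.5 mm from its origin.
- rack: Cream rack for cells, fixed: a plate 76 x 206 x 8 mm with three V cradles 54 mm long along x at y = -70, 0 and +70 mm. They touch a cell only from below, within 14 mm of its middle plane, and stay below 21 mm over the table. Origin at the centre of its underside.
- alarm: Blue-grey tray-like case of the fridge alarm, fixed, back cover off: 140 (x) x 116 (y) x 20 mm, floor 12 mm thick, rim 4 mm wide. Origin at the centre of its underside. The black battery bay stands along its middle line (y = 0). From 15 to 54 mm to either side of that line is free finger room (only a 4 mm high circuit board on the floor). Pressing the gripper on it with over 12 N is too hard.
- bay_center (a point): Nominal middle of a seated cell, 34 mm above the alarm's underside, x and y axes as the alarm; a V cradle carries the cell along x, its underside 17.5 mm above the alarm's underside. The insert (cradle, spring and wall together) is clamped up to 10 mm either way along x from its nominal place, by an amount not reported: look or feel for it. Cell on bay over 25 N, all contacts summed, is ramming (seated at rest: 12 N).
- bay_spring (a point): Nominal face centre of the free spring contact, 22.5 mm to -x (the side away from the robot) of bay_center: a steel disc 14 mm wide on a coil spring, top edge 7 mm above this point. It gives towards -x: 1.5 N at first, 0.6 N more per mm, hard stop at 14 mm; a seated cell holds it 8 mm in. Its 30 mm wide block, 4 mm higher than this point, starts 18 mm behind it. Shifts with the insert.
- bay_wall (a point): Nominal inner face of the fixed wall with the brass contact, 30.5 mm to +x (robot side) of bay_center, at the seated cell's axis height: 4 mm thick, 30 mm wide, its top 5 mm above this point. The seated cell's nub touches it. Shifts with the insert.
- spent_a: A spent battery cell, black with a copper band, otherwise the same size and frame as fresh_cell, lying in the rack with its nub the same way. To be left alone.
- spent_b: A spent battery cell, black with a copper band, otherwise the same size and frame as fresh_cell, lying in the rack with its nub the same way. To be left alone.
- cover: The alarm's back cover, a loose blue-grey plate 100 x 132 x 8 mm, origin at the centre of its underside. Bystander.
- pill_jar: Amber pill jar, diameter 48 mm, 75 mm high, origin at the centre of its underside. Bystander.
- carton: White and blue medicine carton 50 x 90 x 36 mm, origin at the centre of its underside. Bystander.
- sample_jar: Red sample jar, diameter 52 mm, 65 mm high, origin at the centre of its underside. Bystander.
- screwdriver: Screwdriver lying on the table, handle red, bystander.
Things that resemble listed ones, but are neither listed nor needed, are in the scene too. Leave any purple look-alike of the alarm alone. Of the things that look like the fresh_cell, the larger one is meant.

How it is judged (in metres and radians):
On the way, in this order (a step that is already met when the one before it is completed fails the run):
1. the fresh cell is lifted out of the rack (height (world z) of fresh_cell above 0.06 m), for 0.1 s.
2. the cell's flat end is down in the bay and presses on the spring contact while its nub end is still raised (x of cell_flat in the frame of alarm between -0.054 and -0.006 m and y of cell_flat in the frame of alarm between -0.008 and 0.008 m and z of cell_flat in the frame of alarm below 0.052 m and z of cell_nub in the frame of alarm above 0.042 m and contact force between fresh_cell and alarm above 2 N), for 0.1 s.
At the end, for the whole second after the job is handed in: The fresh cell lies released and at rest in the bay, pressed by the spring, nub at the brass wall (tip within 13 mm of nominal along the alarm), both end centres within 3 mm of seated height (34 mm) and 4 mm of the middle line; all other things within 30 mm of their start (x of cell_nub in the frame of alarm between 0.0175 and 0.0435 m and y of cell_nub in the frame of alarm between -0.004 and 0.004 m and y of cell_flat in the frame of alarm between -0.004 and 0.004 m and z of cell_nub in the frame of alarm between 0.031 and 0.037 m and z of cell_flat in the frame of alarm between 0.031 and 0.037 m and contact force between fresh_cell and alarm above 2 N and linear speed of fresh_cell below 0.02 m/s and distance of each of spent_a, spent_b, cover, pill_jar, carton, sample_jar, screwdriver from where it was at the start of the episode below 0.03 m); the robot touches nothing.
It fails at once if the cell is rammed or pressed with more than 25 N (all contacts summed) against the bay or the alarm (contact force between fresh_cell and alarm above 25 N).
It fails at once if the gripper or arm presses on the alarm with more than 12 N (contact force between any of the arm, the fingers and alarm above 12 N).
It fails at once if a spent cell or another bystander is shifted by more than 30 mm (distance of any of spent_a, spent_b, cover, pill_jar, carton, sample_jar, screwdriver from where it was at the start of the episode above 0.03 m).
It also fails if it takes over 51 s, if anything falls off the work surface, if the arm or the gripper's body presses on something with over 40 N, if the wrist force passes 120 N, or if a joint passes its speed limit or range.

## Working session

There is one attempt and no reset: what is moved stays moved. The work goes in short steps, Python scripts to look and compute and a tool call to move; the robot and the scene stay as the last step left them, time stands still between calls to the robot, and variables do not carry over. Pictures are saved under pics/ and viewed, at most 11 in all, crops included, and the job is handed in when it is done.

Besides the shell and the picture viewer there is one more tool, called after "Request:" by a JSON object that holds its "op" and its "data". step_arm: Moves the arm, as the interface text tells. Its arguments: {"type":"object","properties":{"commands":{"type":"array"}},"required":["commands"]}

```bash
mkdir -p pics; cat > h.py <<'E'
import numpy as np, cv2, pickle
from cell import ctrl
from scipy.spatial.transform import Rotation as Ro
def grab(n):
    d=ctrl.get_image(n); pickle.dump(d,open(f'{n}.pkl','wb')); return d
def load(n): return pickle.load(open(f'{n}.pkl','rb'))
def f(d): return 240/np.tan(np.radians(d['vfov'])/2)
def pts(d):
    F=f(d); v,u=np.mgrid[:480,:640]; z=d['range_z'].astype(float)
    c=np.stack([(u-d['cx'])/F*z,(v-d['cy'])/F*z,z],-1)
    T=np.linalg.inv(d['world_to_cam']); return c@T[:3,:3].T+T[:3,3]
def ray(d,u,v,h):
    T=np.linalg.inv(d['world_to_cam']); r=T[:3,:3]@np.array([(u-d['cx'])/f(d),(v-d['cy'])/f(d),1]); o=T[:3,3]
    return o+r*(h-o[2])/r[2]
def proj(d,p):
    c=d['world_to_cam'][:3,:3]@np.asarray(p,float)+d['world_to_cam'][:3,3]
    return c[0]/c[2]*f(d)+d['cx'],c[1]/c[2]*f(d)+d['cy']
def save(d,n,box=None,s=1):
    im=d['image'][:,:,::-1]
    if box: im=im[box[1]:box[3],box[0]:box[2]]
    cv2.imwrite(f'pics/{n}.png',cv2.resize(im,None,fx=s,fy=s,interpolation=cv2.INTER_CUBIC))
E
python3 - <<'E'
from h import *
for n in('top','scene'):
    d=grab(n); save(d,n+'0'); T=np.linalg.inv(d['world_to_cam']); print(n,d['vfov'],T[:3,3].round(),T[:3,:3].round(2).tolist())
print(ctrl.read_state())
E
```

```text
top 47.79877108956209 [ 468.   87. 1270.] [[0.02, -1.0, 0.08], [-1.0, -0.02, 0.0], [0.0, -0.08, -1.0]]
scene 45.14351323745272 [1055. -639.  672.] [[0.83, 0.32, -0.45], [0.55, -0.48, 0.68], [0.0, -0.82, -0.58]]
{'clock': 0.1, 'qpos': array([ 1.16621517,  0.62926883,  0.03840997,  1.51826912, -0.02700174,
        0.9963139 , -0.02000615]), 'qd': array([-0.00125572, -0.00096482, -0.00116577, -0.00191715, -0.00083812,
        0.00122313, -0.00055036]), 'tau': array([ 3.94564209e-03, -5.64526927e+01,  1.23084359e+00, -1.93970293e+01,
        1.12889052e-02,  5.51370540e-03, -2.62498878e-05]), 'eef_pos': array([ 215.87912233, -612.5015553 ,  230.47020879]), 'tool_rot': array([-3.13985010e+00, -3.28333441e-06,  3.38802174e-01]), 'force': array([ 0.03131209, -0.34909442, -0.20580512]), 'torque': array([-0.02320725,  0.03045313, -0.00322079]), 'gripper_force': 0.0, 'width': 85.60416410078071}
```

View pics/top0.png

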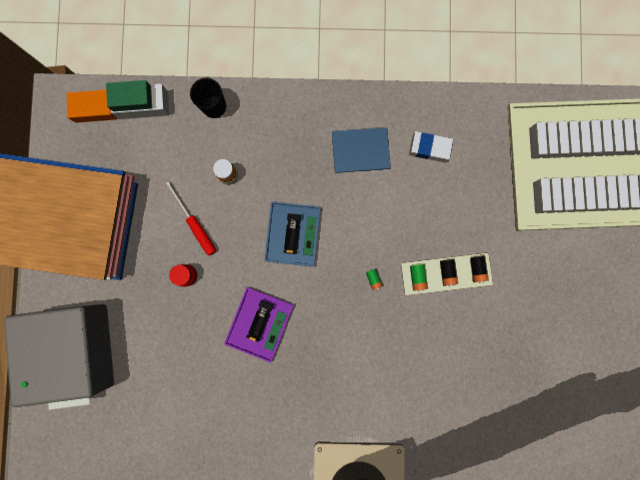

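View pics/scene0.png

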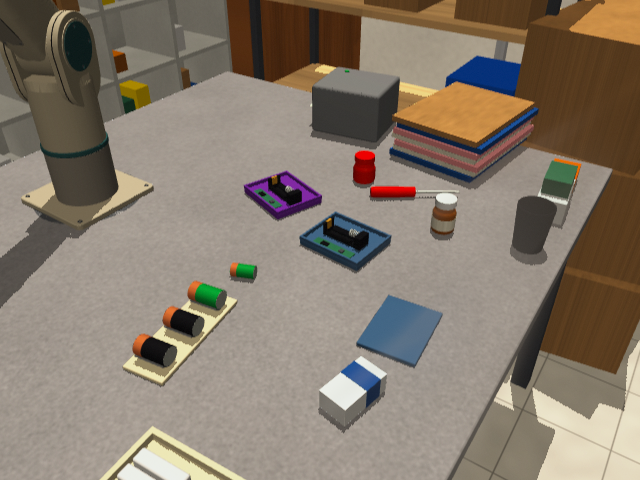

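The top view shows the fresh cell in the rack at (418,277), with its copper end facing the robot, and a small decoy cell at (374,279). The blue-grey alarm is at (293,234) with its black bay, and the purple look-alike is at (260,323). The scene view agrees.

```bash
python3 - <<'E'
from h import *
d=load('top'); P=pts(d); im=d['image']; hsv=cv2.cvtColor(im,cv2.COLOR_RGB2HSV)
def box(x0,y0,x1,y1):
    m=np.zeros((480,640),bool); m[y0:y1,x0:x1]=1; return m
def rect(m,name,h=None):
    v,u=np.nonzero(m); 
    q=np.array([ray(d,a,b,h)[:2] for a,b in zip(u,v)]) if h is not None else P[m][:,:2]
    r=cv2.minAreaRect(q.astype(np.float32)); print(name,len(u),np.round(r[0],1),np.round(r[1],1),round(r[2],2),'zmed',np.median(P[m][:,2]).round(1),'zmax',P[m][:,2].max().round(1)); return r
H,S,V=hsv[...,0],hsv[...,1],hsv[...,2]
# rack: cream
rk=box(395,245,500,300)&(H>15)&(H<40)&(S>20)&(V>150); rect(rk,'rack',8)
cell=box(405,255,432,295)&(S>130); rect(cell&(H>45)&(H<75),'green',30); rect(cell&(H<20),'copper',30)
rect(cell&(P[...,2]>35),'celltop')
al=box(255,190,330,275)&(H>95)&(H<120)&(S>70); rect(al,'alarm',16)
hi=box(255,190,330,275)&(P[...,2]>16); rect(hi,'alarm hi')
print(ray(d,418,277,46),P[277,418],P[234,293])
for n in ('spent1',(448,270)),('spent2',(479,268)): print(n,P[n[1][1],n[1][0]]) if isinstance(n[1],tuple) else 0
save(d,'alarm1',(255,190,335,280),6.6)
E
```

```text
rack 1692 [ 494.6 -207.9] [ 77.2 223.7] 8.07 zmed 8.6 zmax 1269.9
green 244 [ 491.5 -128.4] [40.2 31.8] 7.57 zmed 44.3 zmax 1269.9
copper 89 [ 463.6 -133.2] [13.6 32. ] 1.28 zmed 44.9 zmax 50.2
celltop 328 [480.8 -29.8] [ 54.1 233.3] 1.77 zmed 44.9 zmax 1269.9
alarm 2097 [578.3 162.4] [116.  139.1] 84.9 zmed 13.3 zmax 1269.9
alarm hi 1051 [561.  150.1] [143.3 174.4] 84.89 zmed 20.1 zmax 1269.9
[ 483.72523501 -125.7701557    46.        ] [ 483.69586499 -125.37914436   48.25395481] [577.80964104 160.66671597  10.29205238]
('spent1', (448, 270)) [ 500.94938571 -192.95598878   47.69988613]
('spent2', (479, 268)) [ 507.17541007 -264.27175671   42.67087269]
```

View pics/alarm1.png

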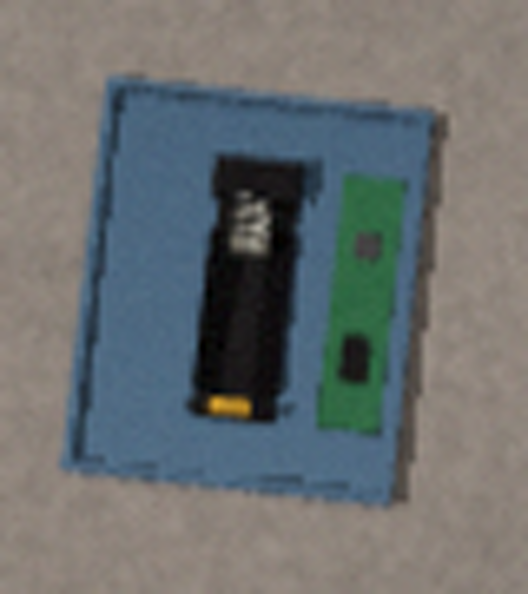

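```bash
cat >> h.py <<'E'
def go(p,rpy):
    s=ctrl.read_state(); R0=Ro.from_euler('xyz',s['tool_rot'])
    print('shift cm',(R0.inv().apply(np.array(p)-s['eef_pos'])/10).round(2),'turn',(R0.inv()*Ro.from_euler('xyz',rpy)).as_rotvec().round(3),'| now',s['clock'],s['eef_pos'].round(1),s['tool_rot'].round(3),s['width'].round(1))
E
python3 -c "
from h import *
go([520,150,270],[np.pi,0,-0.089])"
```

```text
Traceback (most recent call last):
  File "h.py", line 24, in go
    print('shift cm',(R0.inv().apply(np.array(p)-s['eef_pos'])/10).round(2),'turn',(R0.inv()*Ro.from_euler('xyz',rpy)).as_rotvec().round(3),'| now',s['clock'],s['eef_pos'].round(1),s['tool_rot'].round(3),s['width'].round(1))
                                                                                                                                                                                                            ^^^^^^^^^^^^^^^^
AttributeError: 'float' object has no attribute 'round'
```

```bash
sed -i "s/s\['width'\].round(1)/round(float(s['width']),1),np.round(s['force'],1)/" h.py
python3 -c "
from h import *
go([520,150,270],[np.pi,0,-0.089])
go([450,-200,270],[np.pi,0,0.14])"
```

```text
shift cm [ 54.03 -61.81  -3.85] turn [-0.002  0.     0.428] | now 0.1 [ 215.9 -612.5  230.5] [-3.14  -0.     0.339] 85.6 [ 0.  -0.3 -0.2]
shift cm [ 35.79 -31.13  -3.9 ] turn [-0.002  0.     0.199] | now 0.1 [ 215.9 -612.5  230.5] [-3.14  -0.     0.339] 85.6 [ 0.  -0.3 -0.2]
```

Request:
{"op": "step_arm", "data": {"commands": [35.8,-31.1,-3.9,0,0,0.2,0.65,35.8,-31.1,-3.9,0,0,0.2,0.65,35.8,-31.1,-3.9,0,0,0.2,0.65,35.8,-31.1,-3.9,0,0,0.2,0.65,35.8,-31.1,-3.9,0,0,0.2,0.65,35.8,-31.1,-3.9,0,0,0.2,0.65,35.8,-31.1,-3.9,0,0,0.2,0.65,35.8,-31.1,-3.9,0,0,0.2,0.65,54,-61.8,-3.9,0,0,0.428,0.65,54,-61.8,-3.9,0,0,0.428,0.65]}}

```text
clock: 1.1
eef_pos: [437.4, -172.1, 265.4]
tool_rot: [3.141, -0.0, -0.094]
force: [1.3, 0.3, 0.2]
width: 55.2
gripper_force: 0.0
```

```bash
python3 -c "
from h import *
go([520,150,270],[np.pi,0,-0.089])"
```

```text
shift cm [  5.18 -32.84  -0.46] turn [ 0.    -0.    -0.005] | now 1.1 [ 437.4 -172.1  265.4] [ 3.141 -0.    -0.094] 55.2 [1.3 0.3 0.2]
```

Request:
{"op": "step_arm", "data": {"commands": [5.2,-32.8,-0.5,0,0,0,0.65,5.2,-32.8,-0.5,0,0,0,0.65,5.2,-32.8,-0.5,0,0,0,0.65,5.2,-32.8,-0.5,0,0,0,0.65,5.2,-32.8,-0.5,0,0,0,0.65,5.2,-32.8,-0.5,0,0,0,0.65,5.2,-32.8,-0.5,0,0,0,0.65,5.2,-32.8,-0.5,0,0,0,0.65,5.2,-32.8,-0.5,0,0,0,0.65,5.2,-32.8,-0.5,0,0,0,0.65]}}

```text
clock: 2.1
eef_pos: [517.8, 146.7, 270.2]
tool_rot: [3.14, 0.001, -0.091]
force: [-1.0, 0.2, -0.1]
width: 55.9
gripper_force: 0.0
```

```bash
python3 -c "
from h import *
d=grab('wrist'); save(d,'w1'); T=np.linalg.inv(d['world_to_cam']); print(d['vfov'],T[:3,3].round(1),T[:3,:3].round(2).tolist(),proj(d,[578,162,16]))
print(ctrl.read_state()['eef_pos'])"
```

```text
62.47070940935459 [584.7 139.8 413. ] [[-0.09, -0.96, -0.27], [-1.0, 0.09, 0.02], [0.0, 0.27, -0.96]] (np.float64(305.4740814798238), np.float64(139.15730602249937))
[517.9062913  146.5593092  270.38337705]
```

View pics/w1.png

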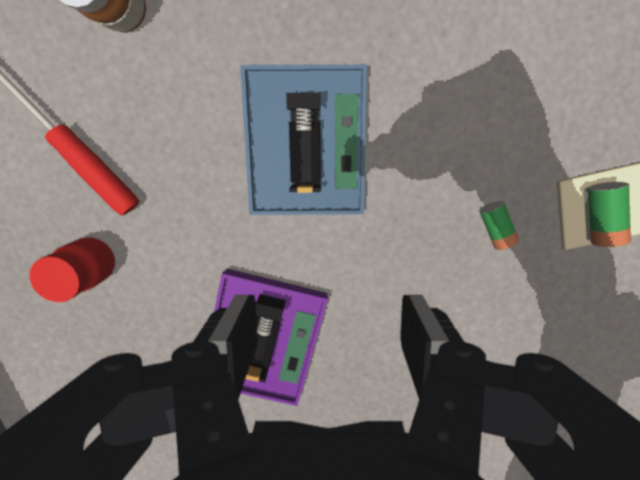

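The wrist view shows the blue alarm at x 243–367, y 66–213, with the spring disc near (303,125) and the brass at (305,189). The fresh cell is at the right, near (609,214).

```bash
cat > bay.py <<'E'
from h import *
def alarm(d,b):
    hsv=cv2.cvtColor(d['image'],cv2.COLOR_RGB2HSV); H,S,V=[hsv[...,i] for i in range(3)]
    m=np.zeros((480,640),np.uint8); x0,y0,x1,y1=b
    m[y0:y1,x0:x1]=((H>95)&(H<120)&(S>70)&(V>50))[y0:y1,x0:x1]
    c=max(cv2.findContours(m,cv2.RETR_EXTERNAL,cv2.CHAIN_APPROX_NONE)[0],key=cv2.contourArea)[:,0]
    q=np.array([ray(d,u,v,20)[:2] for u,v in c],np.float32)
    return cv2.minAreaRect(q)
if __name__=='__main__':
    d=load('wrist'); r=alarm(d,(225,50,385,230)); print(np.round(r[0],1),np.round(r[1],1),round(r[2],2))
    a=np.radians(r[2]+ (90 if r[1][0]<r[1][1] else 0)); ux=np.array([np.cos(a),np.sin(a)]); 
    if ux[0]>0: ux=-ux
    uy=np.array([-ux[1],ux[0]]); print('alarm x yaw',np.arctan2(ux[1],ux[0]))
    P=pts(d); Q=P[...,:2]-np.array(r[0]); U=Q@ux; W=Q@uy; Z=P[...,2]
    tbl=Z[(abs(U)<110)&(abs(U)>85)&(abs(W)<50)]; print('table z',np.median(tbl), 'rim z',np.median(Z[(abs(U)<69)&(abs(U)>67)&(abs(W)<50)]))
    for v in range(88,200,2):
        u=int(round(303+ (v-100)*2/90)); print(v,u,U[v,u].round(1),W[v,u].round(1),Z[v,u].round(1),d['image'][v,u])
    hi=(Z>33)&(abs(U)<65)&(abs(W)<40)
    for lo,h in((-65,-25),(20,60)):
        k=hi&(U>lo)&(U<h); print(k.sum(),np.percentile(U[k],[1,50,99]).round(1),np.percentile(W[k],[1,50,99]).round(1),np.median(Z[k]))
E
python3 bay.py
```

```text
[575.2 162.8] [113.6 137.1] 84.99
alarm x yaw 3.0541592107897286
table z 0.11255819572798487 rim z 21.064321047867423
88 303 -49.8 -1.1 11.9 [104 127 149]
90 303 -47.9 -1.1 12.8 [101 123 144]
92 303 -44.0 0.3 37.8 [64 75 86]
94 303 -42.3 0.3 38.0 [50 49 49]
96 303 -40.6 0.2 37.7 [49 48 48]
98 303 -39.0 0.1 37.0 [49 48 48]
100 303 -37.2 0.2 38.5 [49 47 49]
102 303 -35.6 0.1 37.9 [49 47 48]
104 303 -33.9 0.1 38.0 [50 48 49]
106 303 -32.2 0.0 37.8 [51 48 49]
108 303 -30.5 0.0 37.9 [98 96 91]
110 303 -29.8 -1.4 14.8 [155 152 143]
112 303 -27.4 -0.6 28.9 [132 130 123]
114 303 -25.2 0.1 41.0 [166 164 154]
116 303 -23.9 -0.7 28.7 [174 172 161]
118 303 -21.8 -0.0 40.6 [175 173 162]
120 303 -20.4 -0.7 30.0 [130 128 121]
122 303 -18.4 -0.0 41.5 [178 176 167]
124 304 -16.8 0.1 28.3 [135 132 124]
126 304 -14.9 0.8 41.0 [180 177 166]
128 304 -13.2 0.8 41.6 [211 209 196]
130 304 -11.4 -0.8 14.7 [120 119 113]
132 304 -9.6 -0.9 13.5 [52 50 51]
134 304 -7.7 -0.9 14.9 [50 48 49]
136 304 -5.8 -1.0 13.6 [51 49 50]
138 304 -3.9 -1.0 14.0 [51 49 50]
140 304 -2.0 -1.1 13.5 [50 48 49]
142 304 -0.1 -1.1 13.5
[... 399 characters left out ...]
14.1 [51 49 49]
168 305 24.9 -0.6 14.7 [51 49 49]
170 305 27.0 -0.7 13.3 [51 49 49]
172 305 28.8 -0.7 14.6 [51 49 49]
174 305 30.8 -0.7 14.4 [50 47 48]
176 305 32.8 -0.8 14.2 [51 48 50]
178 305 34.7 -0.8 15.2 [50 48 48]
180 305 36.9 -0.9 13.3 [48 46 47]
182 305 38.7 -0.9 14.7 [35 34 34]
184 305 40.5 -0.8 16.3 [40 34 29]
186 305 40.2 0.1 33.6 [102  80  46]
188 305 41.3 0.4 39.1 [201 160  89]
190 305 43.0 0.5 40.5 [219 178 100]
192 305 49.3 -1.3 11.4 [182 160 123]
194 305 51.3 -1.3 11.6 [110 130 148]
196 305 53.4 -1.3 11.4 [106 128 149]
198 305 55.6 -1.4 10.7 [106 129 150]
615 [-44.  -36.5 -25.3] [-14.4   0.2  14.5] 38.1781856705025
35135 [37.3 45.5 59. ] [-38.6  -5.5  39.2] 348.11817993419606
```

```bash
python3 -c "
from h import *
go([445,-135,250],[np.pi,0,0.141])"
```

```text
shift cm [-4.68 28.7   2.07] turn [ 0.001  0.001 -0.233] | now 2.15 [517.9 146.6 270.4] [ 3.14   0.    -0.092] 55.5 [-0.4 -0.2  0.1]
```

Request:
{"op": "step_arm", "data": {"commands": [-4.7,28.7,2,0,0,-0.233,0.65,-4.7,28.7,2,0,0,-0.233,0.65,-4.7,28.7,2,0,0,-0.233,0.65,-4.7,28.7,2,0,0,-0.233,0.65,-4.7,28.7,2,0,0,-0.233,0.65,-4.7,28.7,2,0,0,-0.233,0.65,-4.7,28.7,2,0,0,-0.233,0.65,-4.7,28.7,2,0,0,-0.233,0.65,-4.7,28.7,2,0,0,-0.233,0.65,-4.7,28.7,2,0,0,-0.233,0.65]}}

```text
clock: 3.15
eef_pos: [446.1, -132.0, 250.6]
tool_rot: [-3.141, -0.0, 0.146]
force: [0.8, 0.2, 0.4]
width: 55.8
gripper_force: 0.0
```

```bash
cat > cellm.py <<'E'
from h import *
d=grab('wrist'); save(d,'w2'); P=pts(d); hsv=cv2.cvtColor(d['image'],cv2.COLOR_RGB2HSV); H,S,V=[hsv[...,i] for i in range(3)]
print(ctrl.read_state()['eef_pos'].round(1),ctrl.read_state()['tool_rot'].round(3))
near=lambda c,r:(np.hypot(P[...,0]-c[0],P[...,1]-c[1])<r)
Z=P[...,2]
for nm,c,m in(('green',(488,-127),(H>40)&(H<80)&(S>120)),('copper',(465,-132),(H<18)&(S>120)),('all',(484,-128),(S>120)&((H<18)|((H>40)&(H<80))))):
    k=m&near(c,45)&(Z<60); v,u=np.nonzero(k); q=np.array([ray(d,a,b,30)[:2] for a,b in zip(u,v)],np.float32)
    r=cv2.minAreaRect(q); print(nm,len(u),np.round(r[0],1),np.round(r[1],1),round(r[2],2),'z',np.percentile(Z[k],[5,50,95]).round(1),'px',u.min(),u.max(),v.min(),v.max())
# ridge line of cell: points of z>42, fit
k=near((484,-128),40)&(Z>38)&(Z<60); q=P[k][:,:2]; print('top pts rect',cv2.minAreaRect(q.astype(np.float32)))
rk=(H>15)&(H<40)&(S>20)&(V>150)&(Z<15)&(Z>3)&near((495,-200),140); print('rack',rk.sum(),cv2.minAreaRect(P[rk][:,:2].astype(np.float32)))
E
python3 cellm.py
```

```text
[ 446.1 -131.9  250.6] [-3.141 -0.     0.146]
green 1527 [ 486.8 -127.9] [41.  29.3] 9.03 z [39.1 44.8 47.3] px 313 346 137 183
copper 513 [ 457.4 -131.9] [14.8 30.5] 8.34 z [38.3 45.  47.4] px 313 346 185 201
all 2040 [ 478.5 -128.9] [57.4 30.5] 8.34 z [39.  44.9 47.3] px 313 346 137 201
top pts rect ((480.6233825683594, -129.1888427734375), (57.180538177490234, 30.558198928833008), 7.735907554626465)
rack 7769 ((489.9222106933594, -196.05844116210938), (75.31219482421875, 201.50218200683594), 8.343412399291992)
```

View pics/w2.png

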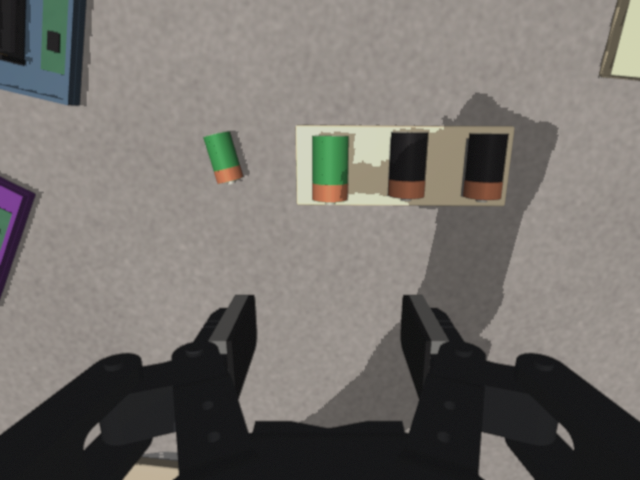

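The wrist view shows the fresh cell at x 313–346, y 137–201, and the two spent cells to its right at (408,165) and (485,165). The measured body is 57.2 mm long, which matches the given size.

```bash
python3 -c "
from h import *
go([480.6,-129.1,90],[np.pi,0,0.143])
go([480.6,-129.1,17],[np.pi,0,0.143])"
```

```text
shift cm [ 3.45  0.23 16.06] turn [-0.    -0.     0.003] | now 3.2 [ 446.1 -131.9  250.6] [-3.141 -0.     0.146] 55.7 [-0.6  0.  -0.3]
shift cm [ 3.45  0.23 23.36] turn [-0.    -0.     0.003] | now 3.2 [ 446.1 -131.9  250.6] [-3.141 -0.     0.146] 55.7 [-0.6  0.  -0.3]
```

Request:
{"op": "step_arm", "data": {"commands": [3.45,0.23,5,0,0,0,0.65,3.45,0.23,10,0,0,0,0.65,3.45,0.23,14,0,0,0,0.65,3.45,0.23,16,0,0,0,0.65,3.45,0.23,16,0,0,0,0.65,3.45,0.23,16,0,0,0,0.65,3.45,0.23,16,0,0,0,0.65]}}

```text
clock: 3.9
eef_pos: [481.6, -130.4, 92.0]
tool_rot: [3.141, -0.003, 0.145]
force: [-0.2, -0.1, -0.6]
width: 55.6
gripper_force: 0.0
```

```bash
python3 -c "
from h import *
go([480.6,-129.1,17],[np.pi,0,0.143])
d=grab('wrist'); save(d,'w3')"
```

```text
shift cm [-0.1  -0.16  7.5 ] turn [ 0.001 -0.003  0.002] | now 3.9 [ 481.6 -130.4   92. ] [ 3.141e+00 -3.000e-03  1.450e-01] 55.6 [-0.2 -0.1 -0.6]
```

View pics/w3.png

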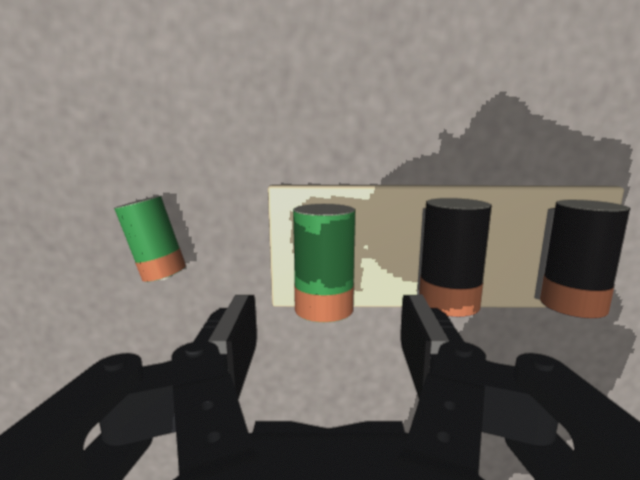

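The cell is centred between the fingers, with its axis at about x=325 and the finger midline at about x=328. I'll descend.

Request:
{"op": "step_arm", "data": {"commands": [-0.1,-0.1,2.5,0,0,0,0.65,-0.1,-0.1,5,0,0,0,0.65,-0.1,-0.1,6.5,0,0,0,0.65,-0.1,-0.1,7.5,0,0,0,0.65,-0.1,-0.1,7.5,0,0,0,0.65,-0.1,-0.1,7.5,0,0,0,0.65]}}

```text
clock: 4.55
eef_pos: [479.8, -129.8, 16.4]
tool_rot: [3.141, -0.001, 0.144]
force: [0.6, -1.2, -0.5]
width: 55.5
gripper_force: 0.0
```

Request:
{"op": "step_arm", "data": {"commands": [0,0,0,0,0,0,0.5,0,0,0,0,0,0,0.42,0,0,0,0,0,0,0.38,0,0,0,0,0,0,0.3,0,0,0,0,0,0,0.2,0,0,0,0,0,0,0.2,0,0,0,0,0,0,0.2]}}

```text
clock: 5.25
eef_pos: [479.5, -128.4, 16.6]
tool_rot: [-3.141, -0.001, 0.145]
force: [-2.1, 3.2, 9.6]
width: 31.0
gripper_force: 58.7
```

Request:
{"op": "step_arm", "data": {"commands": [0,0,-1.5,0,0,0,0.2,0,0,-3.5,0,0,0,0.2,0,0,-6,0,0,0,0.2,0,0,-9,0,0,0,0.2,0,0,-12,0,0,0,0.2,0,0,-12,0,0,0,0.2,0,0,-12,0,0,0,0.2,0,0,-12,0,0,0,0.2]}}

```text
clock: 6.05
eef_pos: [478.2, -129.4, 134.7]
tool_rot: [-3.141, 0.002, 0.144]
force: [-0.1, 0.5, -1.3]
width: 31.2
gripper_force: 59.8
```

```bash
cat > held.py <<'E'
import sys
from h import *
d=grab('wrist'); s=ctrl.read_state(); save(d,sys.argv[1]); P=pts(d)
R=Ro.from_euler('xyz',s['tool_rot']); Q=R.inv().apply((P.reshape(-1,3)-s['eef_pos'])).reshape(P.shape)
hsv=cv2.cvtColor(d['image'],cv2.COLOR_RGB2HSV); H,S,V=[hsv[...,i] for i in range(3)]
b=(abs(Q[...,0])<50)&(abs(Q[...,1])<22)&(Q[...,2]<10)&(Q[...,2]>-45)&(S>110)
for n,m in('green',b&(H>40)&(H<80)),('copper',b&(H<18)),('both',b&((H<18)|((H>40)&(H<80)))):
    q=Q[m]; print(n,len(q),'x',np.percentile(q[:,0],[.5,50,99.5]).round(1),'y',np.percentile(q[:,1],[.5,50,99.5]).round(1),'z',np.percentile(q[:,2],[.5,5,50,99.5]).round(1))
    mm=m&(abs(Q[...,1])<4); q=Q[mm]; print('   ridge fit z=a*x+b',np.polyfit(q[:,0],q[:,2],1).round(3) if len(q)>10 else len(q), 'y axis fit',np.polyfit(Q[m][:,0],Q[m][:,1],1).round(3) if m.sum()>10 else '')
print(s['clock'],s['eef_pos'].round(1),s['tool_rot'].round(4),s['force'].round(1),s['width'])
E
python3 held.py w4
```

```text
green 10513 x [-11.7   9.9  29. ] y [-14.8   0.6  15.9] z [-31.3 -30.6 -28.6 -19.2]
   ridge fit z=a*x+b [ 1.0000e-03 -3.0049e+01] y axis fit [0.001 0.588]
copper 3178 x [-27.4 -19.5 -12.1] y [-15.    0.5  15.9] z [-31.5 -30.8 -28.8 -19.2]
   ridge fit z=a*x+b [-1.3000e-02 -3.0528e+01] y axis fit [0.034 1.127]
both 13691 x [-26.8   3.6  28.9] y [-14.8   0.6  15.9] z [-31.3 -30.7 -28.6 -19.2]
   ridge fit z=a*x+b [ 4.0000e-03 -3.0106e+01] y axis fit [0.004 0.557]
6.1 [ 478.1 -129.4  134.5] [-3.1407e+00  2.2000e-03  1.4380e-01] [ 0.5  0.  -1.6] 31.529046030669235
```

View pics/w4.png

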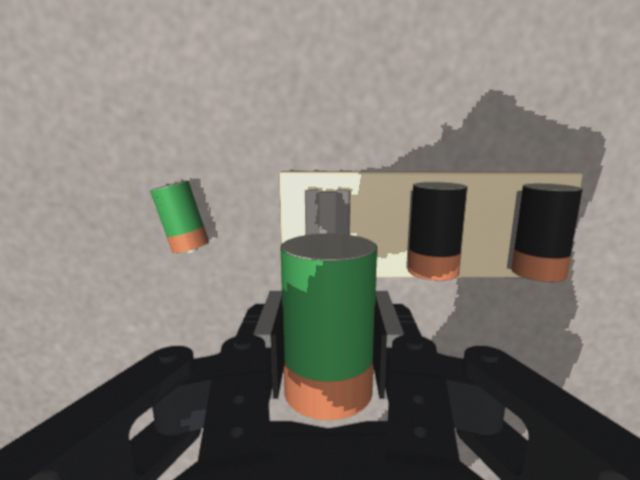

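The cell is held level. Its flat end is at tool x≈+29 and the axis at tool z≈-13.6. The cradle under it at (328,210) is empty. Next I'll move to a hover short of the bay and look again.

```bash
python3 -c "
from h import *
go([500,169,150],[np.pi,0,-0.0874])"
```

```text
shift cm [  6.44 -29.22  -1.54] turn [-0.001  0.002  0.231] | now 6.1 [ 478.1 -129.4  134.5] [-3.141e+00  2.000e-03  1.440e-01] 31.5 [ 0.5  0.  -1.6]
```

Request:
{"op": "step_arm", "data": {"commands": [3.2,-5,-1.5,0,0,0.1,0.2,6.4,-10,-1.5,0,0,0.2,0.2,6.4,-15,-1.5,0,0,0.231,0.2,6.4,-20,-1.5,0,0,0.231,0.2,6.4,-24,-1.5,0,0,0.231,0.2,6.4,-27,-1.5,0,0,0.231,0.2,6.4,-29.2,-1.5,0,0,0.231,0.2,6.4,-29.2,-1.5,0,0,0.231,0.2,6.4,-29.2,-1.5,0,0,0.231,0.2,6.4,-29.2,-1.5,0,0,0.231,0.2]}}

```text
clock: 7.1
eef_pos: [500.5, 166.7, 149.9]
tool_rot: [3.14, 0.001, -0.089]
force: [-0.1, -0.8, -1.9]
width: 30.7
gripper_force: 59.9
```

```bash
python3 held.py w5; cat > bay2.py <<'E'
from h import *
d=load('wrist'); P=pts(d); s=ctrl.read_state(); Z=P[...,2]
c=np.array([565.2,163.7]); a=3.054; ux=np.array([np.cos(a),np.sin(a)]); uy=np.array([-ux[1],ux[0]])
Q=P[...,:2]-c; U=Q@ux; W=Q@uy
def st(n,k):
    if k.sum()<5: print(n,k.sum()); return
    print(n,k.sum(),'u',np.percentile(U[k],[1,50,99]).round(1),'w',np.percentile(W[k],[1,50,99]).round(1),'z',np.percentile(Z[k],[5,50,95]).round(1))
    if 'block' in n: r=cv2.minAreaRect(P[k][:,:2].astype(np.float32)); print('  ',r)
near=(abs(W)<22)
st('block top',near&(U>-62)&(U<-36)&(Z>34)&(Z<42))
st('spring/disc',near&(abs(W)<9)&(U>-36)&(U<-12)&(Z>36)&(Z<46))
st('wall top',near&(U>24)&(U<42)&(Z>34)&(Z<44))
r=d['image'].astype(int); st('brass',near&(U>20)&(U<42)&(Z<46)&(Z>24)&(r[...,0]-r[...,2]>60))
k=(abs(W)<5)&(U>-25)&(U<-15)&(Z<46); print(sorted(zip(U[k].round(1),Z[k].round(1)))[-60::3])
for w in(-12,12): print('profile W',w,[(int(U0),Z[(abs(W-w)<1.5)&(abs(U-U0)<1)&(Z<60)].round(0).max(initial=0)) for U0 in range(-60,44,4)])
E
python3 bay2.py
```

```text
green 10507 x [-11.7   9.8  28.9] y [-14.4   0.9  16.3] z [-30.8 -30.2 -28.  -18.7]
   ridge fit z=a*x+b [ 1.0000e-03 -2.9549e+01] y axis fit [0.002 0.911]
copper 3209 x [-27.5 -19.5 -12.2] y [-14.8   0.9  16.4] z [-31.  -30.4 -28.3 -17.8]
   ridge fit z=a*x+b [-1.0000e-02 -3.0011e+01] y axis fit [0.022 1.233]
both 13716 x [-26.9   3.5  28.9] y [-14.5   0.9  16.3] z [-30.9 -30.2 -28.1 -18.6]
   ridge fit z=a*x+b [ 6.0000e-03 -2.9624e+01] y axis fit [0.004 0.891]
7.15 [500.6 166.6 150. ] [ 3.1402e+00  7.0000e-04 -8.9800e-02] [-0.3 -0.8 -1.6] 31.440269554998846
block top 1429 u [-54.1 -46.7 -36.6] w [-14.8  -0.1  14.6] z [36.8 38.1 39.6]
   ((610.2192993164062, 159.8384246826172), (29.795421600341797, 18.2448787689209), 84.92057800292969)
spring/disc 304 u [-36.  -28.1 -22.3] w [-6.4  0.4  6.4] z [36.6 40.  41.6]
wall top 366 u [30.  32.1 34.7] w [-14.7  -0.   14.7] z [35.7 39.4 40.7]
brass 167 u [30.  32.1 34.7] w [-6.4 -0.   7. ] z [38.7 39.7 41. ]
[(np.float64(-17.3), np.float64(12.1)), (np.float64(-17.2), np.float64(13.5)), (np.float64(-17.1), np.float64(14.4)), (np.float64(-17.1),
[... 1236 characters left out ...]
41.0)), (36, np.float64(0.0)), (40, np.float64(14.0))]
profile W 12 [(-60, np.float64(13.0)), (-56, np.float64(0.0)), (-52, np.float64(39.0)), (-48, np.float64(40.0)), (-44, np.float64(40.0)), (-40, np.float64(40.0)), (-36, np.float64(15.0)), (-32, np.float64(15.0)), (-28, np.float64(25.0)), (-24, np.float64(24.0)), (-20, np.float64(24.0)), (-16, np.float64(24.0)), (-12, np.float64(24.0)), (-8, np.float64(24.0)), (-4, np.float64(24.0)), (0, np.float64(24.0)), (4, np.float64(24.0)), (8, np.float64(24.0)), (12, np.float64(24.0)), (16, np.float64(24.0)), (20, np.float64(24.0)), (24, np.float64(25.0)), (28, np.float64(22.0)), (32, np.float64(40.0)), (36, np.float64(0.0)), (40, np.float64(13.0))]
```

View pics/w5.png

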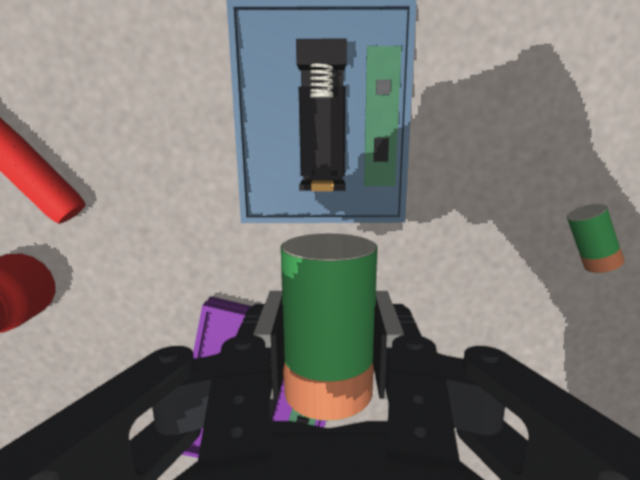

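The view shows the bay at (322,115), with the spring at (321,80) and the brass at (322,186). The insert measures the same as before (disc -22.3, wall +30.2), so it is shifted about +10 mm. Now I'll compute the insertion waypoints.

```bash
cat > wp.py <<'E'
import sys
from h import *
C=np.array([565.4,163.7,34.]); A=3.0531; ux=np.array([np.cos(A),np.sin(A),0]); FT=np.array([29.,.9,-13.5])
def pose(uf,wf,th,lat=0):
    R=Ro.from_euler('xyz',[np.pi,0,A-np.pi])*Ro.from_rotvec([0,-th,0])
    uy=np.array([-ux[1],ux[0],0])
    return C+uf*ux+lat*uy+[0,0,wf]-R.apply(FT),R
def now():
    s=ctrl.read_state(); R=Ro.from_euler('xyz',s['tool_rot']); F=s['eef_pos']+R.apply(FT); n=R.apply([-1,0,0])
    uy=np.array([-ux[1],ux[0],0]); q=F-C
    print('now',s['clock'],'uf',(q@ux).round(2),'lat',(q@uy).round(2),'wf',q[2].round(2),'th',np.arcsin(n[2]).round(4),'force',s['force'].round(1),'f.ux',(s['force']@ux).round(1),'tau',s['torque'].round(2)); return s,R
if __name__=='__main__':
    s,R=now()
    for a in sys.argv[1:]:
        v=[float(x) for x in a.split(',')]; p,T=pose(*v)
        print(a,p.round(0),(R.inv().apply(p-s['eef_pos'])/10).round(2),(R.inv()*T).as_rotvec().round(3))
E
python3 wp.py -15,50,0.43 -15,1.5,0.43
```

```text
now 7.15 uf 35.77 lat 3.75 wf 129.51 th 0.0007 force [-0.3 -0.8 -1.6] f.ux 0.2 tau [ 0.   -0.02  0.01]
-15,50,0.43 [549. 166.  84.] [ 4.78 -0.39  6.62] [ 0.001 -0.429 -0.002]
-15,1.5,0.43 [549. 166.  35.] [ 4.79 -0.4  11.47] [ 0.001 -0.429 -0.002]
```

Request:
{"op": "step_arm", "data": {"commands": [1,-0.2,0,0,-0.1,0,0.2,2,-0.4,1,0,-0.25,0,0.2,3.5,-0.4,3,0,-0.429,0,0.2,4.8,-0.4,5,0,-0.429,0,0.2,4.8,-0.4,6.6,0,-0.429,0,0.2,4.8,-0.4,6.6,0,-0.429,0,0.2,4.8,-0.4,6.6,0,-0.429,0,0.2,4.8,-0.4,6.6,0,-0.429,0,0.2]}}

```text
clock: 7.95
eef_pos: [548.5, 168.9, 86.3]
tool_rot: [-3.14, 0.427, -0.086]
force: [0.1, -0.3, -1.0]
width: 31.1
gripper_force: 59.9
```

```bash
python3 wp.py -15,20,0.43 -15,8,0.43  -15,1.5,0.43
```

```text
now 7.95 uf -14.73 lat -2.86 wf 52.58 th 0.4272 force [ 0.1 -0.3 -1. ] f.ux -0.1 tau [ 0.01 -0.55 -0.01]
-15,20,0.43 [549. 166.  54.] [1.37 0.28 2.95] [-0.    -0.003  0.002]
-15,8,0.43 [549. 166.  42.] [1.87 0.28 4.04] [-0.    -0.003  0.002]
-15,1.5,0.43 [549. 166.  35.] [2.14 0.28 4.63] [-0.    -0.003  0.002]
```

Request:
{"op": "step_arm", "data": {"commands": [0.7,0.28,1.5,0,0,0,0.2,1.37,0.28,2.95,0,0,0,0.2,1.37,0.28,2.95,0,0,0,0.2,1.37,0.28,2.95,0,0,0,0.2,1.37,0.28,2.95,0,0,0,0.2,1.37,0.28,2.95,0,0,0,0.2]}}

```text
clock: 8.55
eef_pos: [549.0, 165.6, 52.3]
tool_rot: [-3.141, 0.428, -0.087]
force: [0.1, -0.7, -0.9]
width: 31.1
gripper_force: 59.9
```

```bash
python3 wp.py -15,8,0.43  -15,1.5,0.43
```

```text
now 8.55 uf -15.53 lat 0.37 wf 18.55 th 0.4282 force [ 0.1 -0.7 -0.9] f.ux -0.1 tau [-0.05 -0.5  -0.01]
-15,8,0.43 [549. 166.  42.] [ 0.39 -0.04  0.98] [ 0.    -0.002  0.001]
-15,1.5,0.43 [549. 166.  35.] [ 0.66 -0.04  1.57] [ 0.    -0.002  0.001]
```

Request:
{"op": "step_arm", "data": {"commands": [0.3,-0.04,0.7,0,0,0,0.2,0.6,-0.04,1.4,0,0,0,0.2,0.6,-0.04,1.4,0,0,0,0.2,0.6,-0.04,1.4,0,0,0,0.2,0.6,-0.04,1.4,0,0,0,0.2,0.6,-0.04,1.4,0,0,0,0.2]}}

```text
clock: 9.15
eef_pos: [548.3, 165.9, 36.7]
tool_rot: [3.142, 0.429, -0.087]
force: [0.1, 0.9, -1.4]
width: 30.7
gripper_force: 60.3
```

```bash
python3 wp.py -20,1.5,0.43 -26,1.5,0.43 -30,1.5,0.43; python3 held.py w6; python3 -c "
from h import *
d=grab('scene'); u,v=proj(d,[565,163,45]); u,v=int(u),int(v); save(d,'s6',(u-60,v-50,u+60,v+50),6)"
```

```text
now 9.15 uf -14.76 lat 0.17 wf 2.89 th 0.429 force [ 0.1  0.9 -1.4] f.ux -0.0 tau [-0.05 -0.62 -0.04]
-20,1.5,0.43 [554. 166.  35.] [ 0.53 -0.02 -0.09] [ 0.001 -0.001  0.001]
-26,1.5,0.43 [560. 165.  35.] [ 1.08 -0.02 -0.34] [ 0.001 -0.001  0.001]
-30,1.5,0.43 [563. 165.  35.] [ 1.44 -0.02 -0.51] [ 0.001 -0.001  0.001]
green 10535 x [-11.5  10.2  29.2] y [-14.4   0.9  16.4] z [-30.3 -29.6 -27.5 -18. ]
   ridge fit z=a*x+b [-1.0000e-03 -2.9005e+01] y axis fit [0.007 0.977]
copper 3215 x [-27.2 -19.3 -12. ] y [-14.7   0.9  16.4] z [-30.5 -29.8 -27.8 -17.8]
   ridge fit z=a*x+b [-8.0000e-03 -2.9412e+01] y axis fit [0.031 1.432]
both 13750 x [-26.7   3.8  29.1] y [-14.5   0.9  16.4] z [-30.3 -29.7 -27.6 -17.9]
   ridge fit z=a*x+b [ 4.0000e-03 -2.9084e+01] y axis fit [0.008 0.975]
9.2 [548.3 165.9  36.7] [ 3.1416  0.429  -0.0872] [-0.1 -0.2 -1. ] 31.266066323205692
```

View pics/s6.png

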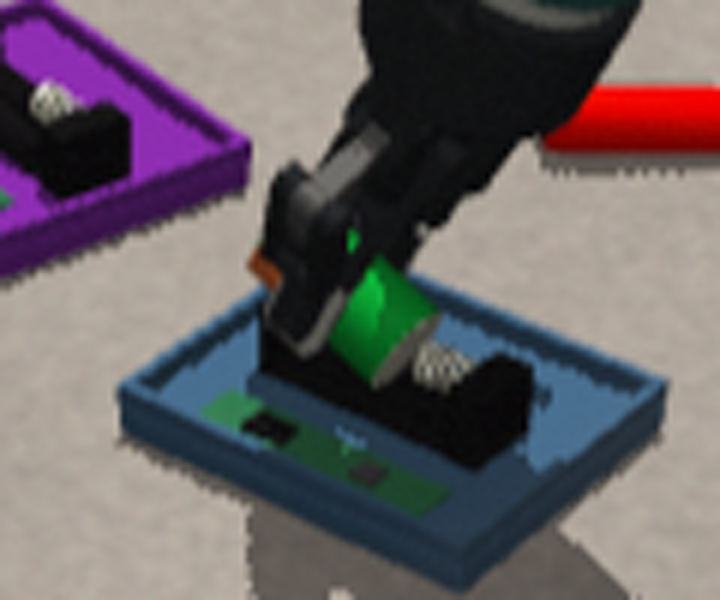

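The scene crop shows the tilted cell's flat end down in the cradle, a few mm ahead of the spring disc at about (415,355), with its nub end up. Nothing is touching. I'll push onto the spring.

Request:
{"op": "step_arm", "data": {"commands": [0.3,-0.02,0,0,0,0,0.2,0.55,-0.02,-0.1,0,0,0,0.2,0.8,-0.02,-0.2,0,0,0,0.2,1.08,-0.02,-0.34,0,0,0,0.2,1.08,-0.02,-0.34,0,0,0,0.2,1.08,-0.02,-0.34,0,0,0,0.2]}}

```text
clock: 9.85
eef_pos: [558.4, 165.2, 35.2]
tool_rot: [3.141, 0.432, -0.087]
force: [-4.4, 0.7, -1.4]
width: 31.0
gripper_force: 60.0
```

```bash
python3 wp.py -30,1.5,0.43 -31,1.5,0.33 -32,1.2,0.25
```

```text
now 9.85 uf -24.9 lat 0.0 wf 1.29 th 0.4315 force [-4.4  0.7 -1.4] f.ux 4.4 tau [ 0.01  0.38 -0.  ]
-30,1.5,0.43 [563. 165.  35.] [ 0.46 -0.   -0.23] [0.001 0.002 0.001]
-31,1.5,0.33 [565. 165.  32.] [ 0.7  -0.    0.01] [0.001 0.102 0.001]
-32,1.2,0.25 [566. 165.  29.] [ 0.94 -0.    0.21] [0.001 0.182 0.001]
```

The axial force is 4.4 N against 4.5 N predicted, so the geometry is confirmed.

Request:
{"op": "step_arm", "data": {"commands": [0.25,0,-0.1,0,0,0,0.2,0.46,0,-0.23,0,0,0,0.2,0.58,0,-0.11,0,0.05,0,0.2,0.72,0,0.01,0,0.102,0,0.2,0.85,0,0.11,0,0.14,0,0.2,0.97,0,0.21,0,0.182,0,0.2,0.97,0,0.21,0,0.182,0,0.2,0.97,0,0.21,0,0.182,0,0.2,0.97,0,0.21,0,0.182,0,0.2]}}

```text
clock: 10.75
eef_pos: [564.5, 164.6, 29.2]
tool_rot: [3.141, 0.253, -0.087]
force: [-8.3, 1.4, -1.4]
width: 31.1
gripper_force: 59.9
```

```bash
python3 wp.py -32.3,1.2,0.25 -32.5,1.2,0.17 -32.5,1,0.09 -32.5,0.8,0.0
```

```text
now 10.75 uf -30.5 lat 0.02 wf 0.98 th 0.2528 force [-8.3  1.4 -1.4] f.ux 8.3 tau [ 0.09  1.19 -0.  ]
-32.3,1.2,0.25 [566. 165.  29.] [ 0.17 -0.01 -0.06] [0.001 0.003 0.002]
-32.5,1.2,0.17 [567. 164.  27.] [ 0.31 -0.01  0.16] [0.001 0.083 0.002]
-32.5,1,0.09 [568. 164.  24.] [ 0.45 -0.01  0.4 ] [0.001 0.163 0.002]
-32.5,0.8,0.0 [569. 164.  21.] [ 0.63 -0.01  0.65] [0.001 0.253 0.002]
```

Request:
{"op": "step_arm", "data": {"commands": [0.14,0,-0.03,0,0,0,0.2,0.27,0,-0.06,0,0,0,0.2,0.3,0,0.02,0,0.03,0,0.2,0.36,0,0.1,0,0.06,0,0.2,0.4,0,0.16,0,0.083,0,0.2,0.4,0,0.16,0,0.083,0,0.2,0.4,0,0.16,0,0.083,0,0.2]}}

```text
clock: 11.45
eef_pos: [567.0, 164.4, 26.4]
tool_rot: [3.14, 0.171, -0.086]
force: [-9.1, 0.5, -1.4]
width: 31.3
gripper_force: 59.9
```

```bash
python3 wp.py -32.5,1.2,0.17 -32.5,1,0.09 -32.5,0.8,0.0
```

```text
now 11.45 uf -32.42 lat 0.01 wf 0.72 th 0.1714 force [-9.1  0.5 -1.4] f.ux 9.1 tau [ 0.11  1.49 -0.01]
-32.5,1.2,0.17 [567. 164.  27.] [ 0.   -0.01 -0.05] [0.002 0.001 0.002]
-32.5,1,0.09 [568. 164.  24.] [ 0.12 -0.01  0.2 ] [0.001 0.081 0.002]
-32.5,0.8,0.0 [569. 164.  21.] [ 0.28 -0.01  0.46] [0.001 0.171 0.002]
```

Request:
{"op": "step_arm", "data": {"commands": [0.06,0,0.1,0,0.04,0,0.2,0.12,0,0.2,0,0.081,0,0.2,0.12,0,0.2,0,0.081,0,0.2,0.12,0,0.2,0,0.081,0,0.2]}}

```text
clock: 11.85
eef_pos: [567.5, 164.3, 23.8]
tool_rot: [3.14, 0.091, -0.086]
force: [-8.0, 0.3, -3.5]
width: 31.2
gripper_force: 59.9
```

```bash
python3 wp.py -32.5,1.2,0.05 -32.5,1,0.0; python3 held.py w7
```

```text
now 11.85 uf -32.15 lat 0.03 wf 0.65 th 0.0908 force [-8.   0.3 -3.5] f.ux 8.0 tau [0.16 1.48 0.02]
-32.5,1.2,0.05 [568. 164.  23.] [ 0.09 -0.01  0.06] [0.002 0.041 0.002]
-32.5,1,0.0 [569. 164.  22.] [ 0.17 -0.01  0.22] [0.002 0.091 0.002]
green 10585 x [-11.8   9.9  28.9] y [-14.4   1.   16.5] z [-30.7 -30.1 -28.  -18.3]
   ridge fit z=a*x+b [ 6.0000e-03 -2.9535e+01] y axis fit [0.006 0.976]
copper 3241 x [-27.6 -19.6 -12. ] y [-14.6   0.9  16.4] z [-31.  -30.4 -28.3 -17.6]
   ridge fit z=a*x+b [-7.000e-03 -3.001e+01] y axis fit [0.021 1.342]
both 13826 x [-27.    3.5  28.8] y [-14.5   0.9  16.5] z [-30.9 -30.2 -28.  -18.2]
   ridge fit z=a*x+b [ 1.0000e-02 -2.9595e+01] y axis fit [0.005 0.995]
11.9 [567.7 164.3  23.8] [ 3.1402  0.0908 -0.0863] [-8.3  0.7 -3.6] 31.11285191558777
```

Request:
{"op": "step_arm", "data": {"commands": [0.06,0,0.05,0,0.03,0,0.2,0.12,0,0.13,0,0.06,0,0.2,0.17,0,0.22,0,0.091,0,0.2,0.17,0,0.22,0,0.091,0,0.2,0.17,0,0.22,0,0.091,0,0.2]}}

```text
clock: 12.4
eef_pos: [568.2, 164.3, 21.1]
tool_rot: [3.14, 0.002, -0.086]
force: [-9.5, 2.3, -2.7]
width: 31.3
gripper_force: 60.0
```

```bash
python3 wp.py -32,0.3,0
```

```text
now 12.4 uf -31.73 lat -0.04 wf 0.59 th 0.0015 force [-9.5  2.3 -2.7] f.ux 9.7 tau [ 0.23  2.04 -0.06]
-32,0.3,0 [568. 164.  21.] [ 0.03 -0.01  0.03] [0.002 0.002 0.003]
```

Request:
{"op": "step_arm", "data": {"commands": [-0.05,0,0.02,0,0,0,0.2,-0.1,0,0.04,0,0,0,0.2,-0.1,0,0.04,0,0,0,0.2,-0.1,0,0.04,0,0,0,0.2]}}

```text
clock: 12.8
eef_pos: [568.1, 164.3, 21.0]
tool_rot: [3.14, 0.0, -0.086]
force: [-7.8, 0.6, -1.2]
width: 31.3
gripper_force: 60.0
```

```bash
python3 wp.py -32,0.3,0
```

```text
now 12.8 uf -31.64 lat -0.02 wf 0.53 th 0.0 force [-7.8  0.6 -1.2] f.ux 7.8 tau [ 0.22  1.82 -0.03]
-32,0.3,0 [568. 164.  21.] [ 0.04 -0.01  0.02] [0.001 0.    0.002]
```

Request:
{"op": "step_arm", "data": {"commands": [-0.05,0,0,0,0,0,0.2,-0.1,0,0,0,0,0,0.2,-0.1,0,0,0,0,0,0.2,-0.1,0,0,0,0,0,0.2]}}

```text
clock: 13.2
eef_pos: [568.1, 164.3, 21.1]
tool_rot: [3.141, -0.002, -0.086]
force: [-5.9, 0.3, -3.0]
width: 30.9
gripper_force: 60.0
```

```bash
python3 wp.py -32,0.3,0
```

```text
now 13.2 uf -31.58 lat -0.05 wf 0.62 th -0.0018 force [-5.9  0.3 -3. ] f.ux 5.9 tau [ 0.14  1.48 -0.03]
-32,0.3,0 [568. 164.  21.] [ 0.04 -0.    0.03] [ 0.001 -0.002  0.002]
```

Request:
{"op": "step_arm", "data": {"commands": [-0.08,0,0.02,0,0,0,0.2,-0.16,0,0.04,0,0,0,0.2,-0.24,0,0.06,0,0,0,0.2,-0.24,0,0.06,0,0,0,0.2,-0.24,0,0.06,0,0,0,0.2]}}

```text
clock: 13.7
eef_pos: [567.7, 164.4, 21.0]
tool_rot: [3.141, -0.006, -0.087]
force: [-5.2, 1.0, -3.0]
width: 31.0
gripper_force: 60.0
```

```bash
python3 wp.py -32,0.3,0
```

```text
now 13.7 uf -31.14 lat -0.03 wf 0.64 th -0.0056 force [-5.2  1.  -3. ] f.ux 5.3 tau [0.17 1.24 0.05]
-32,0.3,0 [568. 164.  21.] [ 0.08 -0.    0.02] [ 0.    -0.006  0.002]
```

Request:
{"op": "step_arm", "data": {"commands": [-0.08,0,0.02,0,0,0,0.2,-0.16,0,0.03,0,0,0,0.2,-0.2,0,0.03,0,0,0,0.2,-0.2,0,0.03,0,0,0,0.2,-0.2,0,0.03,0,0,0,0.2]}}

```text
clock: 14.2
eef_pos: [566.6, 164.5, 21.0]
tool_rot: [3.142, -0.007, -0.087]
force: [-5.0, 0.7, -3.4]
width: 31.2
gripper_force: 60.0
```

```bash
python3 wp.py -32,0.3,0; python3 held.py w8 | tail -4; python3 bay2.py | head -5; python3 -c "
from h import *
d=grab('scene'); u,v=proj(d,[565,163,45]); u,v=int(u),int(v); save(d,'s8',(u-60,v-50,u+60,v+50),6)"
```

```text
now 14.2 uf -30.03 lat -0.06 wf 0.67 th -0.0073 force [-5.   0.7 -3.4] f.ux 5.0 tau [0.17 1.18 0.  ]
-32,0.3,0 [568. 164.  21.] [0.19 0.   0.02] [ 0.    -0.007  0.001]
   ridge fit z=a*x+b [-7.0000e-03 -3.0234e+01] y axis fit [0.031 1.437]
both 13896 x [-27.3   3.6  29. ] y [-14.5   0.9  16.4] z [-31.1 -30.4 -28.2 -18.2]
   ridge fit z=a*x+b [ 1.2000e-02 -2.9784e+01] y axis fit [0.005 0.934]
14.25 [566.6 164.5  20.9] [ 3.1415 -0.0073 -0.0871] [-5.3  0.7 -3.6] 31.440897441767756
block top 4451 u [-54.4 -47.3 -36.8] w [-14.8  -0.   14.6] z [37.  38.3 40.5]
   ((610.3428955078125, 159.80462646484375), (30.208065032958984, 18.2984619140625), 84.85950469970703)
spring/disc 770 u [-35.  -31.4 -30.7] w [-8.7 -0.3  8.7] z [37.1 40.8 45.4]
wall top 303 u [24.2 33.  35.2] w [-15.8  -8.2  16.2] z [38.1 39.3 43.1]
brass 282 u [20.1 23.3 34.9] w [-15.8 -11.4  15.4] z [39.1 43.8 45.8]
```

View pics/s8.png

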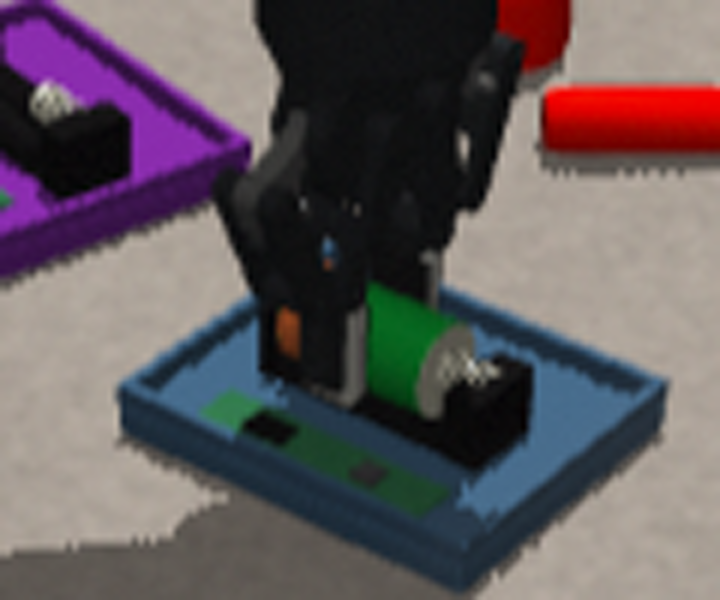

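The cell lies level in the bay with its flat end on the compressed spring, near (445,370). I'll ease it onto the wall and open slowly.

Request:
{"op": "step_arm", "data": {"commands": [-0.08,0,0.02,0,0,0,0.2,-0.15,0,0.03,0,0,0,0.2,-0.15,0,0.03,0,0,0,0.2,-0.15,0,0.03,0,0,0,0.2]}}

```text
clock: 14.7
eef_pos: [566.2, 164.6, 20.9]
tool_rot: [-3.141, -0.009, -0.087]
force: [-2.4, -0.3, -3.8]
width: 31.4
gripper_force: 60.0
```

```bash
python3 wp.py
```

```text
now 14.7 uf -29.59 lat -0.06 wf 0.7 th -0.0094 force [-2.4 -0.3 -3.8] f.ux 2.4 tau [0.03 0.65 0.01]
```

Request:
{"op": "step_arm", "data": {"commands": [0,0,0,0,0,0,0.36,0,0,0,0,0,0,0.38,0,0,0,0,0,0,0.41,0,0,0,0,0,0,0.45,0,0,0,0,0,0,0.5,0,0,0,0,0,0,0.5,0,0,0,0,0,0,0.5]}}

```text
clock: 15.4
eef_pos: [565.9, 164.7, 21.0]
tool_rot: [-3.141, -0.009, -0.087]
force: [0.2, 0.3, 0.7]
width: 42.6
gripper_force: 0.0
```

```bash
python3 wp.py; python3 held.py w9
```

```text
now 15.4 uf -29.3 lat -0.14 wf 0.73 th -0.0089 force [0.2 0.3 0.7] f.ux -0.1 tau [-0.01  0.01  0.02]
green 10592 x [-11.1  10.5  29.5] y [-14.3   1.2  16.6] z [-31.  -30.3 -28.2 -18.6]
   ridge fit z=a*x+b [ 7.0000e-03 -2.9794e+01] y axis fit [0.002 1.118]
copper 3260 x [-32.9 -19.2 -11.6] y [-14.4   0.9  16.3] z [-31.4 -30.7 -28.6 -18.6]
   ridge fit z=a*x+b [-5.0000e-03 -3.0225e+01] y axis fit [0.029 1.494]
both 13852 x [-26.8   4.2  29.4] y [-14.3   1.2  16.5] z [-31.1 -30.5 -28.3 -18.6]
   ridge fit z=a*x+b [ 1.1000e-02 -2.9858e+01] y axis fit [0.005 1.077]
15.45 [565.7 164.7  20.9] [-3.1414 -0.0086 -0.0872] [ 0.3 -0.3  0.3] 42.58851391320218
```

Released with no contact forces. I'll lift straight up and check the seat.

Request:
{"op": "step_arm", "data": {"commands": [0,0,-1,0,0,0,0.5,0,0,-3,0,0,0,0.5,0,0,-6,0,0,0,0.5,0,0,-10,0,0,0,0.5,-2,0,-14,0,0,0,0.5,-6,0,-16,0,0,0,0.5,-6,0,-16,0,0,0,0.5,-6,0,-16,0,0,0,0.5,-6,0,-16,0,0,0,0.5]}}

```text
clock: 16.35
eef_pos: [505.2, 169.9, 180.3]
tool_rot: [-3.141, -0.009, -0.087]
force: [-0.2, 0.8, 0.1]
width: 42.5
gripper_force: 0.0
```

```bash
python3 - <<'E'
from h import *
from wp import C,ux
d=grab('wrist'); save(d,'w10'); P=pts(d); uy=np.array([-ux[1],ux[0],0]); U=(P-C)@ux; W=(P-C)@uy; Z=P[...,2]
hsv=cv2.cvtColor(d['image'],cv2.COLOR_RGB2HSV); H,S=hsv[...,0],hsv[...,1]
m=(S>110)&((H<18)|((H>40)&(H<80)))&(abs(W)<20)&(abs(U)<40)&(Z>28)&(Z<70)
print(m.sum(),'u',np.percentile(U[m],[.5,99.5]).round(1),'w',np.percentile(W[m],[.5,50,99.5]).round(1))
k=m&(abs(W)<3); print('ridge z',np.polyfit(U[k],Z[k],1).round(3),'w fit',np.polyfit(U[m],W[m],1).round(3)); print(ctrl.read_state()['clock'],ctrl.read_state()['eef_pos'])
E
```

```text
3868 u [-29.1  33.7] w [-15.3   0.   15.7]
ridge z [-0.051 50.212] w fit [-0.003  0.23 ]
16.4 [505.14974095 169.68666341 179.90337451]
```

View pics/w10.png

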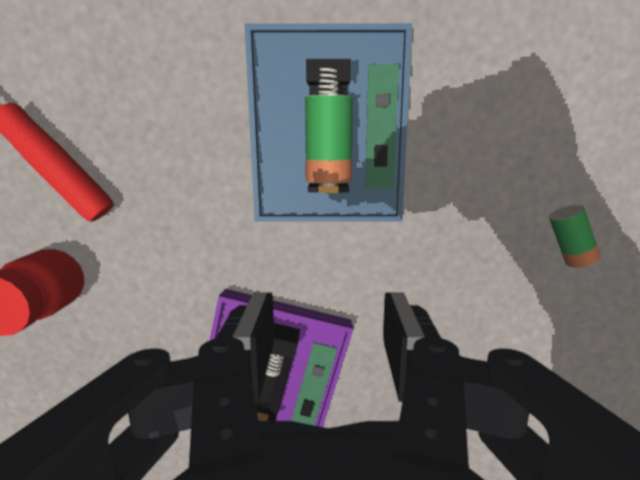

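The view shows the cell seated at (328,138) between the spring and the brass. I'll check that slope again using only the body.

```bash
python3 - <<'E'
from h import *
from wp import C,ux
d=load('wrist'); P=pts(d); uy=np.array([-ux[1],ux[0],0]); U=(P-C)@ux; W=(P-C)@uy; Z=P[...,2]
k=(abs(W)<3)&(Z>44)&(Z<56)
for a in range(-30,26,6): q=k&(U>=a)&(U<a+6); print(a,q.sum(),np.median(Z[q]).round(1))
E
```

```text
-30 90 50.8
-24 84 50.5
-18 86 50.8
-12 80 50.7
-6 88 50.6
0 80 50.7
6 81 50.7
12 81 50.8
18 80 50.9
24 36 50.8
```

The cell is level, with its top at 50.7 mm (50.5 expected when seated), and centred. Handing in.

```bash
python3 -c "
from cell import ctrl
print(ctrl.finish_job())"
```

```text
the job is handed in; nothing more can be done
None
```

The green cell is loaded in the alarm's bay, released, and the job is handed in; my last camera check before that showed it level, centred, and held between the spring and the brass contact, but the hand-in returned no verdict.

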